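Latch the panel down and aim the curing torch

TASK

First swing the jig's hold-down bar over and down across the top of the green panel until it rests in its red catch. Then draw the yellow curing torch up out of its charging cup and turn it so that its lens squarely faces the dark filler patch in the middle of the sloping panel, about 10 cm away from it. Finish while still holding the torch there in the gripper, steady and touching nothing else, with the bar still in its catch; do not shift the tins, cans, jars, tape or scraper on the bench.

Things in the scene. Friction and masses are not known exactly. Their poses are not given: they have to be found in the camera images.
- jig: Grey sloping panel jig, fixed to the bench; base 170 x 230 x 12 mm. Origin: centre of its underside; x is uphill of the slope (away from the robot at yaw 0), y to the left, z up. Highest fixed parts: two red prongs, tops at z = 131 mm. The hold-down bar swings across its upper end, from the hinge at the left to the catch at the right.
- panel: Green test panel, 135 x 150 x 6 mm, fixed on the jig, leaning back 30 degrees from level so that it faces up and to the robot. Origin: middle of its top face = centre of the round dark filler patch (44 mm across), at jig (0, 0, 62) mm. z points squarely out of the face (jig (-0.5, 0, 0.866)), x uphill, y left.
- bar (a joint): Angle of the hold-down bar, rad: 0 = level in the catch (hard stop), grows as it swings up (stop at 1.6); starts at 0.7 to 1.3. Flat bar 220 mm long from the hinge, 18 mm wide, 10 mm thick about the hinge axis, red tip; closed it points to jig -y. Stiff hinge (0.16 N m): it stays where left, so push its upper face, 1 to 2 N at 140 to 165 mm from the hinge, all the way down.
- bar_hinge (a point): Hinge of the bar, on its axis (level, along jig x), at jig (45, 95, 112) mm; the bar swings in the upright plane jig x = 45 mm. Behind it (towards jig +y) a dark post 24 x 12 mm, centre at y = 108, top at z = 118 mm.
- catch (a point): Middle of the catch, on the line of the closed bar, at jig (45, -95, 112) mm, 190 mm from the hinge: seat at z = 105 mm between two red prongs 24 mm apart (inside) along jig x, 14 mm wide along y.
- bar_tip (a point): Middle of the free (red) end of the hold-down bar, 220 mm from the hinge axis.
- torch: Cordless curing torch, loose, about 0.2 kg, round, 150 mm long. Origin: centre of its lens face; z runs from lens to tail. Black head 44 mm dia for 44 mm, then yellow barrel 30 mm dia to 142 mm, black end cap with red button to 150 mm. Stands lens down in the charging cup, tail up; grip the upper barrel from above. Centre of mass 65 mm from the lens.
- torch_tail (a point): Centre of the torch's tail end, 150 mm from the lens.
- charger: Charging cup, fixed to the bench: black square foot 100 x 100 x 10 mm and grey round cup, 60 mm outside and 50 mm inside diameter, rim 56 mm above the bench, floor at 10 mm. Origin: centre of its underside. The torch is drawn straight up out of it. It may stand on the left or on the right.
- brush_tin: Bystander, fixed: steel and blue tin 72 mm dia, 100 mm high, with three brush handles up to 150 mm. Origin: centre of underside. It stands on the side where the charging cup does not.
- green_can: Bystander, loose: green and white spray can 66 mm dia, 175 mm high. Origin: centre of underside.
- blue_can: Bystander, loose: blue and white spray can 66 mm dia, 175 mm high. Origin: centre of underside.
- paint_tin: Bystander, loose: white paint tin 114 mm dia, 121 mm high. Origin: centre of underside.
- amber_jar: Bystander, loose: amber glass jar with steel cap, 56 mm dia, 65 mm high. Origin: centre of underside.
- small_jar: Bystander, loose: small amber glass jar with black cap, 48 mm dia, 55 mm high. Origin: centre of underside.
- tape_roll: Bystander, loose: green roll of masking tape lying flat, 90 mm dia, 25 mm high. Origin: centre of underside.
- scraper: Bystander, loose: scraper with wooden handle, 140 mm long, lying flat. Origin: underside, between handle and blade.
There are look-alikes about, which are no part of the job. What is shaped like the torch but pink is not meant. Leave any orange look-alike of the charger alone.

How it is judged:
By the outcome, as a careful person would: the job done as asked, in the order asked, and still so for the second after the job is handed in, while the arm keeps its last pose, push and grip.
It also fails if it takes over 56 s, if anything falls off the work surface, if the arm or the gripper's body presses on something with over 40 N, if the wrist force passes 120 N, or if a joint passes its speed limit or range.

ROBOT

A 7-joint arm with a two-finger parallel gripper is mounted at the origin on the work surface. World frame = base frame: x ahead of the robot, y to its left, z up, the work surface at z = 0. Lengths are in m, angles in rad, forces in N, time in s.
With the tool pointing down it reaches from about 0.4 to 0.75 m from the base axis. Payload 19.5 kg.
Tool frame: the origin (TCP) lies midway between the tips of the shut fingers; the grasp point (between the pads) lies grasp_offset behind it (grasp_offset is the distance from the TCP to the grasp point, in m); z points along the fingers, y is the line along which they close (so a half turn about z gives the same grasp; the last joint's range is limited). The gripper opens to 85 mm and grips with 20 to 120 N. Pads are 22 mm wide; open, the fingers measure 114 mm over their backs; the gripper's body (76 mm by 85 mm) begins 54 mm behind the grasp point. The pads swing forward as they close: fully open they stand 13 mm farther back than shut.
Start: joints at [-1.247, 0.707, -0.028, 1.485, 0.022, 0.951, -0.075], TCP at [0.206, 0.537, 0.231] pointing down, gripper open.
Joint ranges: [-2.71, 2.71], [-0.32, 2.16], [-1.57, 1.52], [0, 2.45], [-1.46, 4.6], [0, 2.02], [-2.83, 2.83]. Speed limits (rad/s): [1.89, 1.89, 2.57, 2.57, 3.01, 3.01, 3.01].

INTERFACE

Orientations are given as a rotation vector (axis times angle).
In Python, from station import state, grab_frame, sign_off, grasp_offset gives the robot as it stands.
- The arm moves only by the shell command python3 -m crank 'ROWS' [FORCE]. ROWS is JSON, a list that holds one entry, the list of rows, each a list of 7 numbers: the shift along the tool's x, y, z in m, then the turn, a rotation vector about the tool's x, y, z in degrees, then the finger opening in m, from 0 to 0.0854. A call has 1 to 8 rows; each row is the pose to reach, as a shift and turn from the pose commanded when the call began, along the tool's axes at that moment; what a row does not reach only later rows make up. A row lasts 1/8 s, in which the tool goes at most 62.5 mm and 10.7 degrees, less where a joint would pass 70% of its speed; a pose out of reach is approached as far as the arm can. A call with a gripper value outside its range is refused whole. The fingers move at their own pace and stop on an object; FORCE is the grip in N (left out, the last holds). Time passes only in rows, so rows that repeat a pose let the fingers close. It gives the time, the measured TCP pose, the force, the opening and the grip force at its end, in the units of the state.
- state(): the state, without advancing time (a new reading comes with each control period).
- grab_frame(name): name is "scene" or "top"; returns a dict with "image" (384x512x3 uint8, red, green, blue), "z_map" (384x512 float32, m along the optical axis (not along the pixel's ray), 0 where there is no reading), "vfov" (degrees; the focal length in pixels is half the picture's height over the tangent of half this angle, whatever the lens; pixels are square), "cx", "cy" (the principal point, pixels), "D" ([k1, k2, p1, p2, k3] as OpenCV has them; the pictures are not rectified), "eye" and "rotation" of the camera in the world. Camera axes: x right, y down, z forward; pixel columns grow to the right and rows downward; lengths in m; the calibration is good to about 2 mm. A picture is of the moment at which its call begins.
- sign_off(): hands the job in; it is judged then, once.
The state is a dict: "time_s": time; "qpos": joint angles; "joint_velocities": joint speeds; "joint_torque": joint torques, N m; "tool_pos": TCP position; "ee_rot": TCP orientation; "wrist_force": force on the tool from outside, world axes, zero at the start; "torque": the same for the moment, N m; "width": finger opening in m; "gripper_force": force on a finger pad.
Only numpy, scipy, OpenCV 4.12 (cv2) and the standard library are available. Lean on these libraries where they do the work, as an engineer would, in place of code of your own. Each camera call takes 0.05 s, during which the arm holds its last target. There are 200 camera calls.

## Working session

There is one attempt and no reset: what is moved stays moved. The work goes in short steps, Python scripts to look and compute and a shell command to move; the robot and the scene stay as the last step left them, time stands still between calls to the robot, and variables do not carry over. Pictures are saved under pics/ and viewed, at most 10 in all, crops included, and the job is handed in when it is done.

```bash
ls; mkdir -p pics
cat > h.py <<'E'
import numpy as np, cv2, pickle
from station import state, grab_frame, sign_off, grasp_offset
from scipy.spatial.transform import Rotation as R
def K(f):
    fl=f["image"].shape[0]/2/np.tan(np.radians(f["vfov"])/2)
    return np.array([[fl,0,f["cx"]],[0,fl,f["cy"]],[0,0,1.]])
def rot(f):
    r=np.array(f["rotation"],float); return r if r.shape==(3,3) else R.from_rotvec(r).as_matrix()
def rays(f,uv):
    u=cv2.undistortPoints(np.array(uv,float).reshape(-1,1,2),K(f),np.array(f["D"],float)).reshape(-1,2)
    return np.c_[u,np.ones(len(u))]@rot(f).T
def plane(f,uv,z):
    d=rays(f,uv);e=np.array(f["eye"]); return e+d*((z-e[2])/d[:,2])[:,None]
def cloud(f):
    h,w=f["z_map"].shape; uv=np.stack(np.meshgrid(np.arange(w),np.arange(h)),-1).reshape(-1,2)
    P=np.array(f["eye"])+rays(f,uv)*f["z_map"].reshape(-1,1); P[f["z_map"].ravel()==0]=np.nan
    return P.reshape(h,w,3)
def proj(f,p):
    r=rot(f); q=(np.array(p,float).reshape(-1,3)-np.array(f["eye"]))
    return cv2.projectPoints(q@r,np.zeros(3),np.zeros(3),K(f),np.array(f["D"],float))[0].reshape(-1,2)
def save(f,name,crop=None,s=1.5):
    im=f["image"][...,::-1]
    if crop: im=im[crop[1]:crop[3],crop[0]:crop[2]]
    cv2.imwrite("pics/"+name,cv2.resize(im,None,fx=s,fy=s,interpolation=cv2.INTER_CUBIC))
E
python3 - <<'E'
from h import *
s=state();print({k:np.round(v,3) for k,v in s.items()},grasp_offset if not callable(grasp_offset) else grasp_offset())
for n in("scene","top"):
    f=grab_frame(n);pickle.dump(f,open(n+"0.pkl","wb"));save(f,n+"0.png");print(n,f["eye"],f["rotation"],f["vfov"],f["D"],f["cx"],f["cy"])
E
```

```text
pics
{'time_s': np.float64(0.0), 'qpos': array([-1.247,  0.707, -0.028,  1.485,  0.022,  0.951, -0.076]), 'joint_velocities': array([-0.001, -0.   ,  0.   ,  0.001,  0.001, -0.001, -0.002]), 'joint_torque': array([-1.0000e-03, -8.8320e+01,  1.2340e+00, -2.3618e+01,  1.7000e-02,
        6.0000e-03,  0.0000e+00]), 'tool_pos': array([0.206, 0.537, 0.231]), 'ee_rot': array([-5.710e-01, -3.089e+00,  2.000e-03]), 'wrist_force': array([ 0.56 , -0.925,  0.27 ]), 'torque': array([ 0.056, -0.023,  0.004]), 'gripper_force': np.float64(0.0), 'width': np.float64(0.085)} 0.0187
scene [ 1.63900573 -0.40010087  1.13694364] [-1.9186797  -1.3849953   0.63948682] 44.185061317321384 [-0.04351748  0.          0.          0.          0.        ] 262.35235130228796 191.34980290804606
top [ 0.30177089 -0.04382186  1.37427462] [-2.11663064  2.14862844 -0.17793146] 52.842222237028075 [-0.00531743  0.          0.          0.          0.        ] 255.58519496606306 183.9664231371649
```

View pics/scene0.png

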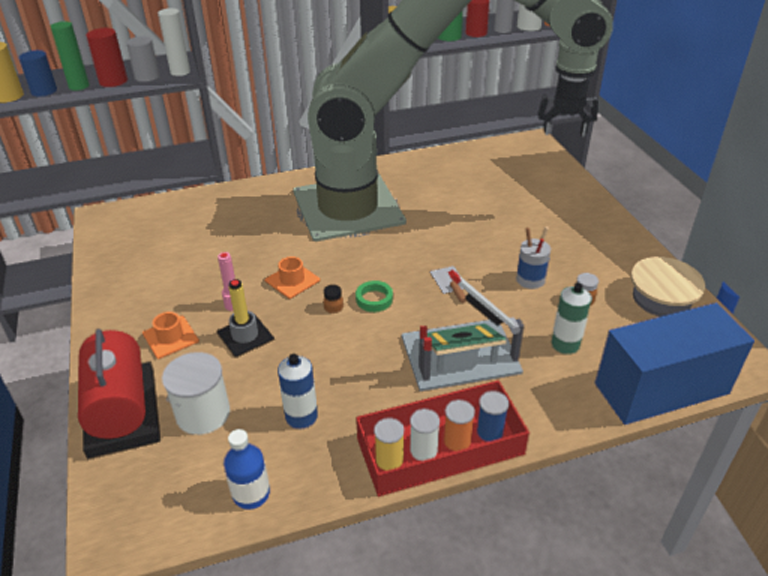

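View pics/top0.png

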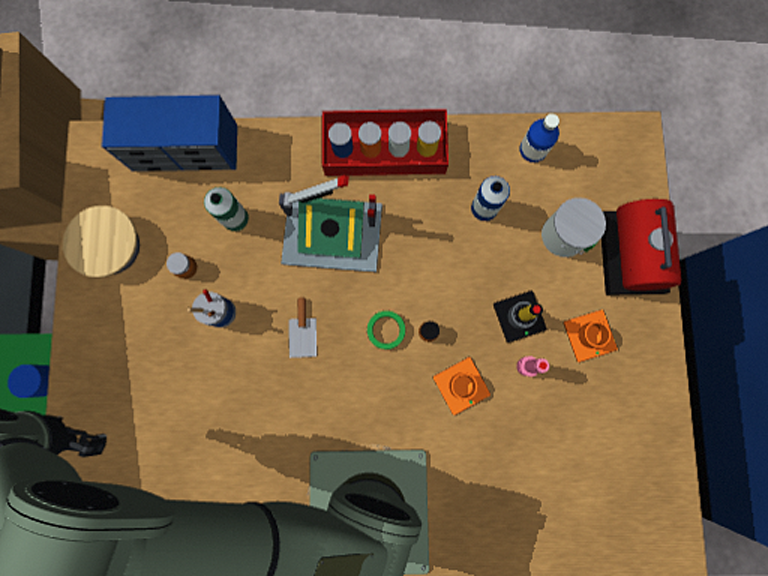

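The scene view (shown at 1.5x) has the yellow torch in the black-foot charger at about (238,310), with the pink look-alike at (226,280) and orange cups at (291,272) and (168,330). The jig is at (465,350) with the bar raised, hinge at (515,325), tip at (455,275). In the top view the torch tail is at (535,310), the pink look-alike at (540,366), the orange cups at (595,335) and (463,385), the patch at (330,228) and the bar tip at (343,181).

```bash
cat > m.py <<'E'
from h import *
T=pickle.load(open("top0.pkl","rb"));S=pickle.load(open("scene0.pkl","rb"))
def blobs(f,lo,hi,box,mn=6):
    hsv=cv2.cvtColor(f["image"],cv2.COLOR_RGB2HSV); m=cv2.inRange(hsv,lo,hi)
    k=np.zeros_like(m);x0,y0,x1,y1=[int(v/1.5) for v in box];k[y0:y1,x0:x1]=m[y0:y1,x0:x1]
    n,l,st,c=cv2.connectedComponentsWithStats(k); C=cloud(f)
    return [(st[i,4],c[i].round(1),np.nanmedian(C[l==i],0).round(4),C[l==i],l==i) for i in range(1,n) if st[i,4]>=mn]
if __name__=="__main__":
    for nm,f,bx in(("top",T,dict(jig=(270,160,390,280),tor=(490,280,560,350))),("scene",S,dict(jig=(400,260,530,390),tor=(215,265,275,355)))):
        for c,lo,hi,b in(("red",(0,150,80),(8,255,255),"jig"),("green",(40,60,30),(90,255,255),"jig"),("dark",(0,0,0),(180,255,60),"jig"),("red",(0,150,80),(8,255,255),"tor"),("yel",(18,120,60),(35,255,255),"tor"),("dark",(0,0,0),(180,255,55),"tor")):
            for q in blobs(f,lo,hi,bx[b]): print(nm,b,c,*q[:3],np.nanmin(q[3],0).round(3),np.nanmax(q[3],0).round(3))
    g=max(blobs(T,(40,60,30),(90,255,255),(270,160,390,280)),key=lambda q:q[0])[3]
    g=g[np.isfinite(g[:,0])];c=np.median(g,0);n=np.linalg.svd(g-c,full_matrices=False)[2][2];r=abs((g-c)@n);g=g[r<.006];c=g.mean(0);n=np.linalg.svd(g-c,full_matrices=False)[2][2];n*=np.sign(n[2])
    print("panel n",n,"tilt",np.degrees(np.arccos(n[2])),"yaw",np.degrees(np.arctan2(-n[1],-n[0])),c)
E
python3 m.py
python3 - <<'E'
from h import *
for n,c in(("top",(270,160,390,280)),("scene",(400,260,530,390))):
    f=pickle.load(open(n+"0.pkl","rb"));save(f,n+"c.png",[int(v/1.5) for v in c],6)
a=cv2.imread("pics/topc.png");b=cv2.imread("pics/scenec.png")
f=pickle.load(open("top0.pkl","rb"));save(f,"t.png",[325,185,375,235],6);t=cv2.imread("pics/t.png")
H=480;cv2.imwrite("pics/close.png",cv2.resize(np.hstack([cv2.resize(i,(H*i.shape[1]//i.shape[0],H)) for i in(a,b,t)]),(0,0),fx=.52,fy=.52))
E
```

```text
top jig red 218 [237.6 108. ] [0.8217 0.0182 0.008 ] [ 0.79  -0.06  -0.002] [0.833 0.098 0.075]
top jig red 12 [254.8 115.8] [ 0.7919 -0.0428  0.0025] [ 0.79  -0.059 -0.003] [ 0.794 -0.03   0.009]
top jig red 51 [228.  119.7] [0.6844 0.0389 0.2741] [ 0.673  0.024 -0.001] [0.791 0.067 0.284]
top jig red 12 [247.8 131.1] [ 0.6944 -0.0203  0.1284] [ 0.69  -0.025 -0.002] [ 0.735 -0.013  0.135]
top jig red 12 [246.5 141. ] [ 0.6585 -0.0149  0.1294] [ 0.656 -0.02   0.124] [ 0.663 -0.01   0.134]
top jig green 1281 [220.  151.7] [0.6421 0.0784 0.0603] [0.58  0.001 0.004] [0.703 0.165 0.1  ]
top jig dark 6 [216.5 107. ] [0.8164 0.0954 0.0321] [0.807 0.095 0.013] [0.828 0.096 0.051]
top jig dark 28 [237.5 111. ] [0.7918 0.0178 0.0549] [ 0.791 -0.031  0.05 ] [0.794 0.066 0.06 ]
top jig dark 67 [209.8 131. ] [0.6832 0.1048 0.1687] [0.678 0.063 0.002] [0.743 0.15  0.22 ]
top jig dark 46 [248.  144.1] [ 0.6577 -0.0192  0.0627] [ 0.655 -0.026  0.006] [ 0.695 -0.009  0.113]
top jig dark 36 [191.2 139.6] [0.6873 0.1816 0.0496] [0.681 0.163 0.009] [0.705 0.191 0.11 ]
top jig dark 117 [219.5 151.5] [0.
[... 1705 characters left out ...]
1609] [ 0.429 -0.369  0.158] [ 0.442 -0.355  0.164]
scene tor yel 224 [159.3 203.2] [ 0.4448 -0.3617  0.1038] [ 0.241 -0.377 -0.004] [ 0.454 -0.339  0.156]
scene tor dark 12 [155.9 190.4] [ 0.4444 -0.3661  0.1604] [ 0.435 -0.373  0.156] [ 0.449 -0.354  0.162]
scene tor dark 11 [156.6 214.4] [ 0.4411 -0.3786  0.0532] [ 0.418 -0.382  0.049] [ 0.453 -0.368  0.057]
scene tor dark 12 [165.2 213.2] [ 0.4429 -0.3464  0.0512] [ 0.421 -0.361  0.048] [ 0.454 -0.341  0.055]
scene tor dark 300 [163.1 225.8] [ 0.4577 -0.37    0.0088] [ 0.396 -0.419  0.002] [ 0.492 -0.304  0.04 ]
panel n [-0.50261933  0.05046987  0.86303337] tilt 30.341105001769325 yaw -5.734060857285611 [0.64320355 0.0797045  0.06105092]
```

View pics/close.png

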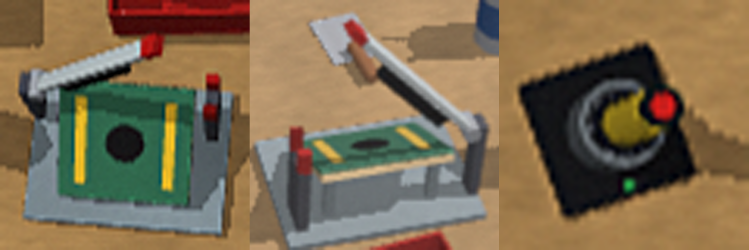

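The crop confirms the choice: yellow barrel, red button, black foot with grey cup. The patch measures (0.642, 0.081, 0.062) and the panel tilt 30.3°. The jig yaw of about -5.8° agrees between the panel normal and the catch, and the bar is at about 0.88 rad.

```bash
cat >> h.py <<'E'
yaw=np.radians(-5.8);ux=np.array([np.cos(yaw),np.sin(yaw),0]);uy=np.array([-ux[1],ux[0],0]);uz=np.array([0,0,1.])
J0=np.array([.642,.081,0])
def J(x,y,z): return J0+x*ux+y*uy+z*uz
def go(p,Rm):
    s=state();Rc=R.from_rotvec(s["ee_rot"]).as_matrix()
    return np.round(Rc.T@(np.array(p)-s["tool_pos"])*1000,1),np.round(np.degrees(R.from_matrix(Rc.T@Rm).as_rotvec()),1)
DJ=np.c_[-ux,uy,-uz]
E
python3 - <<'E'
from h import *
print(go(J(.045,.095-.065,.112+.21),DJ), J(.045,.03,.322))
for n in("top0","scene0"):
    f=pickle.load(open(n+".pkl","rb"));print(n,(proj(f,[J(.045,.095,.112),J(.045,-.095,.112),J(0,0,.062),J(.045,.095-.22*np.cos(.88),.112+.22*np.sin(.88))])*1).round(0).tolist())
E
```

```text
(array([-606.1, -228.8,  -90.9]), array([ -0.1,  -0. , -15.2])) [0.68980132 0.10629889 0.322     ]
top0 [[192.0, 133.0], [247.0, 137.0], [220.0, 151.0], [229.0, 119.0]]
scene0 [[341.0, 217.0], [283.0, 226.0], [307.0, 223.0], [301.0, 181.0]]
```

```bash
python3 -m crank '[[[0,0,-0.06,0,0,-8,0],[-0.05,-0.02,-0.09,0,0,-15.2,0],[-0.11,-0.04,-0.09,0,0,-15.2,0],[-0.17,-0.06,-0.09,0,0,-15.2,0],[-0.22,-0.08,-0.09,0,0,-15.2,0],[-0.27,-0.1,-0.09,0,0,-15.2,0],[-0.32,-0.12,-0.09,0,0,-15.2,0],[-0.37,-0.14,-0.09,0,0,-15.2,0]]]'; python3 -c "
from h import *
print(go(J(.045,.095-.065,.112+.21),DJ))"
```

```text
time_s: 1.1
tool_pos: [0.5022, 0.2725, 0.3212]
ee_rot: [-0.158, -3.137, 0.0]
wrist_force: [0.6, 0.6, -0.5]
width: 0.0001
gripper_force: 0.0
(array([-203.3, -146.5,   -0.9]), array([-0., -0.,  0.]))
```

```bash
python3 -m crank '[[[-0.05,-0.036,0,0,0,0,0],[-0.1,-0.073,0,0,0,0,0],[-0.15,-0.11,0,0,0,0,0],[-0.203,-0.146,0,0,0,0,0],[-0.203,-0.146,0,0,0,0,0],[-0.203,-0.150,0.04,0,0,0,0],[-0.203,-0.155,0.075,0,0,0,0],[-0.203,-0.155,0.075,0,0,0,0]]]'; python3 -c "
from h import *
f=grab_frame('scene');save(f,'a.png',[250,100,400,270],4)
s=state();e=s['tool_pos']-J(.045,.095,.112);print('x',e@ux,'d',-e@uy,'z',e[2])
C=cloud(f);e=C.reshape(-1,3)-J(.045,.095,.112);e=np.c_[e@ux,-e@uy,e[:,2]]
hs=cv2.cvtColor(f['image'],cv2.COLOR_RGB2HSV).reshape(-1,3)
m=(abs(e[:,0])<.016)&(e[:,1]>.02)&(e[:,1]<.19)&(hs[:,2]>140)&(hs[:,1]<60)&(e[:,2]>.01)&(e[:,2]<.2)
print(m.sum(),np.median(np.arctan2(e[m,2],e[m,1])))
"
```

```text
time_s: 2.1
tool_pos: [0.6864, 0.0993, 0.2446]
ee_rot: [-0.157, -3.134, 0.002]
wrist_force: [-0.6, -0.4, 1.2]
width: -0.0
gripper_force: 0.0
x -0.001906118281092147 d 0.07186168811219097 z 0.13466592065512722
145 0.8934847459026594
```

View pics/a.png

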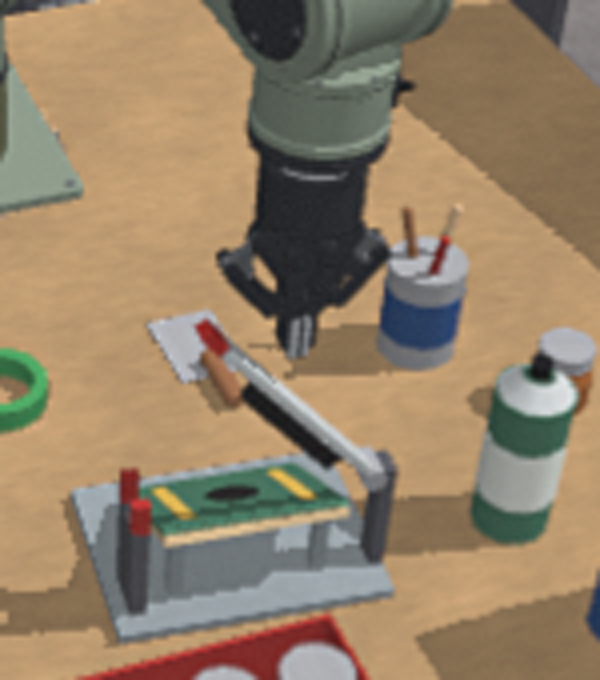

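Fingertips at (300,350) are poised above the bar, which runs from the hinge (375,470) to the tip (210,335). The knuckles at (230,265) spread along the bar, so I'll turn the tool 90° to keep them clear of it.

```bash
python3 -c "
from h import *
print(state()['qpos'].round(3))
D2=np.c_[uy,ux,-uz];D3=-D2;D3[:,2]*=-1
p=J(.045,.095-.080,.112+.140)
print(go(p,D2),go(p,D3))"
```

```text
[-0.149  0.917 -0.123  0.909  0.1    1.321  1.221]
(array([-1.9, -8.1, -5.3]), array([-0. , -0. , 90.1])) (array([-1.9, -8.1, -5.3]), array([  0. ,  -0. , -89.9]))
```

```bash
python3 -m crank '[[[0,0,-0.01,0,0,10.5,0],[-0.002,-0.008,-0.01,0,0,21,0],[-0.002,-0.008,-0.01,0,0,31.5,0],[-0.002,-0.008,-0.01,0,0,42,0],[-0.002,-0.008,-0.01,0,0,52.5,0],[-0.002,-0.008,-0.01,0,0,63,0],[-0.002,-0.008,-0.01,0,0,73.5,0],[-0.002,-0.008,-0.01,0,0,84,0]]]'; python3 -m crank '[[[0,0,0,0,0,6.1,0],[0,0,0,0,0,6.1,0]]]';  python3 -c "
from h import *
print(state()['qpos'].round(3));s=state();e=s['tool_pos']-J(.045,.095,.112);print('x',e@ux,'d',-e@uy,'z',e[2])
D2=np.c_[uy,ux,-uz]
for a in(.88,.7,.5,.3,.15,0):
    c,n=np.cos(a),np.sin(a);print(a,go(J(.045,.095-(.15*c-.005*n-.011),.112+.15*n+.005*c),D2))"
```

```text
time_s: 3.15
tool_pos: [0.6891, 0.0922, 0.2584]
ee_rot: [2.221, 2.22, 0.004]
wrist_force: [-0.4, 0.8, -0.3]
width: 0.0003
gripper_force: 0.0
time_s: 3.4
tool_pos: [0.689, 0.0921, 0.258]
ee_rot: [2.329, 2.107, 0.003]
wrist_force: [0.1, -0.7, -0.2]
width: 0.0001
gripper_force: 0.0
[-0.259  0.923  0.252  0.893 -0.206  1.344 -0.159]
x 0.0006568281933044965 d 0.07925444082158684 z 0.14595685130815578
0.88 (array([-1.5, -0.7, 27.2]), array([ 0.1, -0. ,  0.1]))
0.7 (array([-21.3,  -0.8,  45.5]), array([ 0.1, -0. ,  0.1]))
0.5 (array([-39. ,  -0.8,  69.6]), array([ 0.1, -0. ,  0.1]))
0.3 (array([-51.6,  -0.9,  96.8]), array([ 0.1, -0. ,  0.1]))
0.15 (array([-57.4,  -0.9, 118.6]), array([ 0.1, -0. ,  0.1]))
0 (array([-59.8,  -1. , 140.9]), array([ 0.1, -0. ,  0.1]))
```

```bash
python3 -m crank '[[[-0.0015,-0.001,0.02,0,0,0,0],[-0.009,-0.001,0.034,0,0,0,0],[-0.021,-0.001,0.046,0,0,0,0],[-0.030,-0.001,0.057,0,0,0,0],[-0.039,-0.001,0.070,0,0,0,0],[-0.046,-0.001,0.083,0,0,0,0],[-0.052,-0.001,0.097,0,0,0,0],[-0.055,-0.001,0.108,0,0,0,0]]]'; python3 -m crank '[[[-0.003,0,0.01,0,0,0,0],[-0.005,0,0.020,0,0,0,0],[-0.005,0,0.027,0,0,0,0],[-0.005,0,0.031,0,0,0,0],[-0.005,0,0.033,0,0,0,0],[-0.005,0,0.033,0,0,0,0]]]'; python3 -c "
from h import *
f=grab_frame('scene');save(f,'b.png',[250,100,400,270],4)
s=state();e=s['tool_pos']-J(.045,.095,.112);print('x',e@ux,'d',-e@uy,'z',e[2])"
```

```text
time_s: 4.4
tool_pos: [0.6819, 0.0361, 0.1473]
ee_rot: [-2.332, -2.105, 0.001]
wrist_force: [0.2, 0.8, -0.3]
width: 0.0
gripper_force: 0.2
time_s: 5.15
tool_pos: [0.6818, 0.0316, 0.1168]
ee_rot: [2.331, 2.105, 0.001]
wrist_force: [-8.0, 0.5, 20.1]
width: 0.0003
gripper_force: 10.0
x -0.000505133117577744 d 0.14009608307283353 z 0.004815488534516882
```

View pics/b.png

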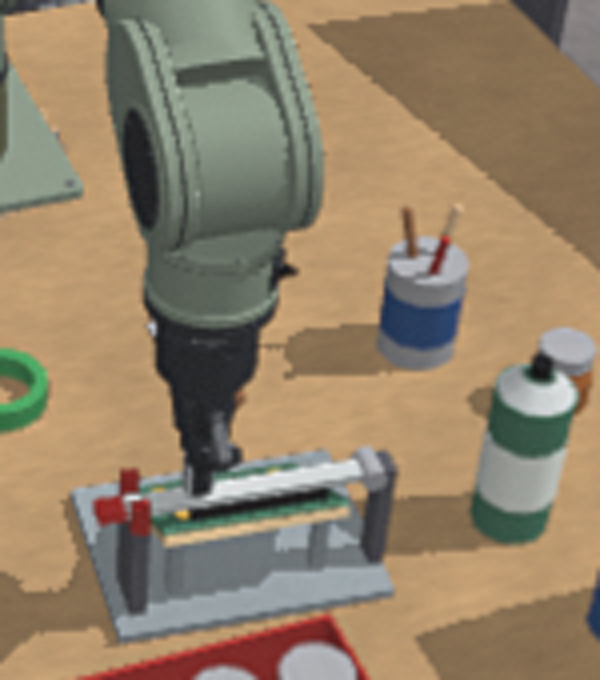

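The bar lies level between the red prongs at (130,505), with the tips pressing it at about 20 N. Now I'll retreat straight up and go to the torch.

```bash
python3 -m crank '[[[0,0,-0.03,0,0,0,0],[0,0,-0.08,0,0,0,0],[0,0,-0.13,0,0,0,0],[0,0,-0.17,0,0,0,0]]]'
python3 - <<'E'
from h import *
from m import blobs
T=grab_frame("top");S=grab_frame("scene")
for f,b in((T,(505,340,570,390)),(S,(205,240,245,320))):
    for q in blobs(f,(150,50,80),(179,255,255),b): print("pink",q[:3],np.nanpercentile(q[3],[5,95],axis=0).round(3))
# barrel silhouette middles in both views at given pixel rows/cols -> triangulate axis
for f,b in((T,(490,280,560,350)),(S,(215,265,275,355))):
    q=max(blobs(f,(18,120,60),(35,255,255),b),key=lambda q:q[0]);print(q[:2])
for p in([.434,-.362,.16],[.434,-.362,.11]): print(proj(T,p),proj(S,p))
for f in(T,S):
    C=cloud(f).reshape(-1,3);m=(abs(C[:,0]-.434)<.05)&(abs(C[:,1]+.362)<.05)&(C[:,2]>.052)&(C[:,2]<.060);r=C[m];
    A=np.c_[2*r[:,:2],np.ones(len(r))];x=np.linalg.lstsq(A,(r[:,:2]**2).sum(1),rcond=None)[0];print("rim",len(r),x[:2],np.sqrt(x[2]+x[0]**2+x[1]**2))
s=np.load if 0 else None
C=cloud(S).reshape(-1,3);m=(abs(C[:,0]-.434)<.025)&(abs(C[:,1]+.362)<.025)&(C[:,2]>.08)&(C[:,2]<.15);r=C[m]
A=np.c_[2*r[:,:2],np.ones(len(r))];x=np.linalg.lstsq(A,(r[:,:2]**2).sum(1),rcond=None)[0];print("barrel",len(r),x[:2],np.sqrt(x[2]+x[0]**2+x[1]**2))
D=np.c_[[1,0,0],[0,-1,0],[0,0,-1.]]
print(go([.434,-.362,.27],D),state()["qpos"].round(2),state()["time_s"])
E
```

```text
time_s: 5.7
tool_pos: [0.6817, 0.0317, 0.2877]
ee_rot: [2.331, 2.104, 0.002]
wrist_force: [0.2, 0.6, -0.0]
width: -0.0005
gripper_force: 0.0
pink (np.int32(164), array([354. , 243.9]), array([ 0.3142, -0.3629,  0.0501])) [[ 0.299 -0.383  0.004]
 [ 0.333 -0.351  0.152]]
pink (np.int32(237), array([150.5, 184.8]), array([ 0.3288, -0.3772,  0.1049])) [[ 0.315 -0.389  0.014]
 [ 0.339 -0.36   0.151]]
(np.int32(74), array([350.3, 209.1]))
(np.int32(221), array([159.2, 203.2]))
[[356.9696506  205.59939607]] [[156.20058636 188.40168464]]
[[353.0792407  207.31002604]] [[158.45278236 200.05491487]]
rim 97 [ 0.43457925 -0.36200907] 0.023436472146060653
rim 80 [ 0.4355342  -0.36312893] 0.02350144591451865
barrel 155 [ 0.43628195 -0.36249018] 0.012729687413775044
(array([-416.8, -207.5,   18. ]), array([ 0.3, -0.3, 84.2])) [-0.17  0.87  0.25  0.9  -0.19  1.38 -0.08] 5.8
```

```bash
python3 -m crank '[[[-0.052,-0.026,0,0,0,10.5,0.08],[-0.104,-0.052,0,0,0,21,0.08],[-0.156,-0.078,0,0,0,31.5,0.08],[-0.208,-0.104,0,0,0,42,0.08],[-0.26,-0.13,0,0,0,52.5,0.08],[-0.312,-0.156,0,0,0,63,0.08],[-0.364,-0.182,0,0,0,73.5,0.08],[-0.416,-0.207,0,0,0,84,0.08]]]'; python3 -c "
from h import *
D=np.c_[ux,-uy,-uz]
print(go([.435,-.362,.27],D),go([.435,-.362,.106],D),state()['qpos'].round(2))"
```

```text
time_s: 6.8
tool_pos: [0.4321, -0.3625, 0.2852]
ee_rot: [3.141, -0.005, 0.0]
wrist_force: [2.0, -0.4, 0.1]
width: 0.08
gripper_force: 0.0
(array([ 2.8, -0.5, 15.2]), array([ 0. , -0. ,  5.6])) (array([  2.8,  -0.5, 179.2]), array([ 0. , -0. ,  5.6])) [ 0.35  0.7   0.61  1.45 -0.42  1.13 -0.55]
```

```bash
python3 -m crank '[[[0.002,0,0.02,0,0,5.6,0.08],[0.003,-0.0005,0.05,0,0,5.6,0.08],[0.003,-0.0005,0.08,0,0,5.6,0.08],[0.003,-0.0005,0.11,0,0,5.6,0.08],[0.003,-0.0005,0.14,0,0,5.6,0.08],[0.003,-0.0005,0.165,0,0,5.6,0.08],[0.003,-0.0005,0.179,0,0,5.6,0.08],[0.003,-0.0005,0.179,0,0,5.6,0.08]]]'; python3 -m crank '[[[0,0,0,0,0,0,0.02],[0,0,0,0,0,0,0.02],[0,0,0,0,0,0,0.02],[0,0,0,0,0,0,0.02],[0,0,0,0,0,0,0.02],[0,0,0,0,0,0,0.02]]]' 70;python3 -c "
from h import *
f=grab_frame('scene');save(f,'c.png',[100,120,250,260],4)"
```

```text
time_s: 7.8
tool_pos: [0.436, -0.3606, 0.106]
ee_rot: [-3.138, 0.15, 0.001]
wrist_force: [0.4, 0.2, 0.1]
width: 0.0802
gripper_force: 0.0
time_s: 8.55
tool_pos: [0.4363, -0.3613, 0.107]
ee_rot: [3.137, -0.15, 0.001]
wrist_force: [-1.1, -1.5, 6.8]
width: 0.0285
gripper_force: 68.8
```

View pics/c.png

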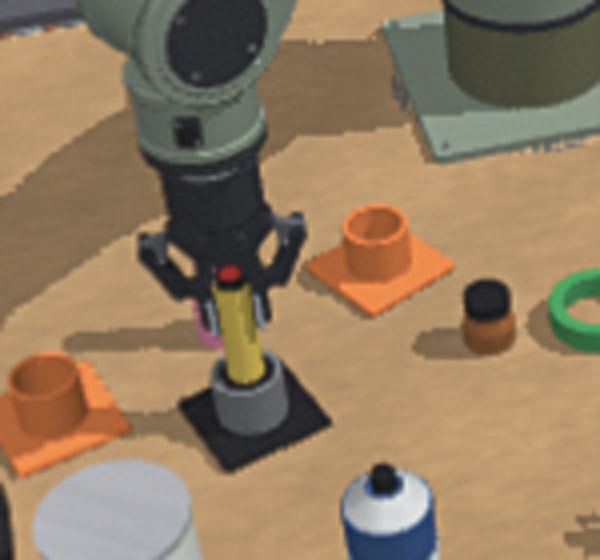

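The fingers hold the upper barrel at (238,310), the torch still upright in its cup and the pink one untouched behind. Lifting straight up.

```bash
python3 -m crank '[[[0,0,-0.015,0,0,0,0.02],[0,0,-0.04,0,0,0,0.02],[0,0,-0.07,0,0,0,0.02],[0,0,-0.1,0,0,0,0.02],[0,0,-0.14,0,0,0,0.02],[0,0,-0.18,0,0,0,0.02],[0,0,-0.21,0,0,0,0.02],[0,0,-0.23,0,0,0,0.02]]]';python3 -c "
from h import *
n=-.5*ux+.8660254*uz; D=np.c_[.866*ux+.5*uz,-uy,-n]
p=J(0,0,.062)+n*.197
print(p,go(p,D),go(p+[0,0,.1],D),state()['qpos'].round(2))"
```

```text
time_s: 9.6
tool_pos: [0.4359, -0.3605, 0.3386]
ee_rot: [3.137, -0.15, 0.001]
wrist_force: [-0.7, 0.2, -2.2]
width: 0.0289
gripper_force: 69.0
[0.54400425 0.09095405 0.232607  ] (array([  64.4, -459.8,  105.7]), array([-0. , 29.9,  0.3])) (array([  64.5, -459.7,    5.7]), array([-0. , 29.9,  0.3])) [ 0.33  0.67  0.66  1.33 -0.41  1.28 -0.67]
```

```bash
python3 -m crank '[[[0.004,-0.025,0,0,0,0,0.02],[0.01,-0.07,0,0,0,0,0.02],[0.016,-0.115,0,0,0,0,0.02],[0.023,-0.16,0,0,0,0,0.02],[0.029,-0.205,0,0,0,0,0.02],[0.036,-0.25,0,0,4,0,0.02],[0.042,-0.295,0,0,8,0,0.02],[0.048,-0.34,0,0,12,0,0.02]]]';python3 -m crank '[[[0.003,-0.04,0,0,4,0,0.02],[0.007,-0.08,0,0,8,0,0.02],[0.012,-0.11,0,0,13,0,0.02],[0.012,-0.12,0,0,18,0,0.02],[0.012,-0.12,0,0,18,0,0.02]]]';python3 -c "
from h import *
n=-.5*ux+.8660254*uz; D=np.c_[.866*ux+.5*uz,-uy,-n]
p=J(0,0,.062)+n*.197
print(go(p,D),go(p+n*.05,D),state()['qpos'].round(2))"
```

```text
time_s: 10.6
tool_pos: [0.5161, -0.0253, 0.3371]
ee_rot: [3.111, -0.149, 0.331]
wrist_force: [1.2, 0.2, -2.0]
width: 0.0283
gripper_force: 69.1
time_s: 11.22
tool_pos: [0.5384, 0.0926, 0.3389]
ee_rot: [3.01, -0.141, 0.804]
wrist_force: [0.0, 0.3, -1.0]
width: 0.0283
gripper_force: 69.1
(array([-48. ,   1.2,  95. ]), array([-0.3,  0.1,  0.4])) (array([-48.1,   0.9,  45. ]), array([-0.3,  0.1,  0.4])) [-0.85  0.46  0.8   1.96 -0.52  0.38 -1.41]
```

```bash
python3 -m crank '[[[-0.015,0,0.01,0,0,0,0.02],[-0.03,0.001,0.025,-0.3,0,0.4,0.02],[-0.045,0.001,0.045,-0.3,0,0.4,0.02],[-0.048,0.001,0.065,-0.3,0,0.4,0.02],[-0.048,0.001,0.083,-0.3,0,0.4,0.02],[-0.048,0.001,0.095,-0.3,0,0.4,0.02],[-0.048,0.001,0.095,-0.3,0,0.4,0.02],[-0.048,0.001,0.095,-0.3,0,0.4,0.02]]]';python3 - <<'E'
from h import *
from m import blobs
n=-.5*ux+.8660254*uz; D=np.c_[.866*ux+.5*uz,-uy,-n]
p=J(0,0,.062)+n*.197
print(go(p,D),state()['qpos'].round(2))
P=J(0,0,.062)
for nm,f in(("T",grab_frame("top")),("S",grab_frame("scene"))):
    C=cloud(f).reshape(-1,3);hs=cv2.cvtColor(f["image"],cv2.COLOR_RGB2HSV).reshape(-1,3)
    e=C-P;e=np.c_[e@(.866*ux+.5*uz),e@uy,e@n]
    m=(abs(e[:,0])<.06)&(abs(e[:,1])<.06)&(e[:,2]>.08)&(e[:,2]<.26)
    y=m&(hs[:,0]>18)&(hs[:,0]<35)&(hs[:,1]>120)
    for lo in np.arange(.09,.25,.015):
        k=m&(e[:,2]>lo)&(e[:,2]<lo+.015);ky=k&y
        print(nm,round(lo,3),k.sum(),np.percentile(e[k,:2],[3,97],axis=0).round(3).tolist() if k.sum()>5 else '',ky.sum())
    c=proj(f,P+n*.13)[0].astype(int);save(f,"d%s.png"%nm,[max(c[0]-65,0),max(c[1]-65,0),c[0]+65,c[1]+65],4.5)
cv2.imwrite("pics/d.png",cv2.resize(np.hstack([cv2.imread("pics/dT.png"),cv2.imread("pics/dS.png")]),None,fx=.68,fy=.68))
E
```

```text
time_s: 12.22
tool_pos: [0.5463, 0.0906, 0.235]
ee_rot: [3.004, -0.156, 0.8]
wrist_force: [0.3, 0.2, -1.4]
width: 0.0288
gripper_force: 69.2
(array([-3.3, -0.1,  0.9]), array([ 0.2,  0.2, -0.1])) [-0.57  0.57  0.37  2.11 -0.7   0.   -1.28]
T 0.09 7 [[0.015, -0.017], [0.02, 0.006]] 0
T 0.105 18 [[0.0, -0.023], [0.022, 0.008]] 0
T 0.12 19 [[0.011, -0.019], [0.023, 0.015]] 0
T 0.135 68 [[-0.007, -0.023], [0.022, 0.018]] 8
T 0.15 13 [[0.001, -0.015], [0.015, 0.005]] 13
T 0.165 14 [[0.008, -0.013], [0.016, 0.009]] 14
T 0.18 12 [[0.01, -0.01], [0.015, 0.007]] 12
T 0.195 23 [[0.007, -0.022], [0.016, 0.022]] 14
T 0.21 30 [[0.007, -0.027], [0.016, 0.024]] 12
T 0.225 22 [[0.01, -0.022], [0.017, 0.02]] 14
T 0.24 62 [[0.0, -0.043], [0.017, 0.044]] 7
S 0.09 22 [[0.003, -0.021], [0.022, 0.017]] 0
S 0.105 61 [[0.004, -0.021], [0.026, 0.016]] 0
S 0.12 65 [[-0.001, -0.022], [0.026, 0.017]] 0
S 0.135 66 [[-0.005, -0.021], [0.025, 0.02]] 19
S 0.15 43 [[0.002, -0.014], [0.02, 0.012]] 43
S 0.165 45 [[-0.003, -0.014], [0.019, 0.014]] 45
S 0.18 43 [[0.001, -0.014], [0.019, 0.011]] 43
S 0.195 68 [[0.002, -0.024], [0.019, 0.027]] 38
S 0.21 89 [[0.002, -0.026], [0.017, 0.026]] 40
S 0.225 87 [[0.002, -0.026], [0.018, 0.027]] 37
S 0.24 139 [[-0.005, -0.045], [0.021, 0.044]] 12
```

View pics/d.png

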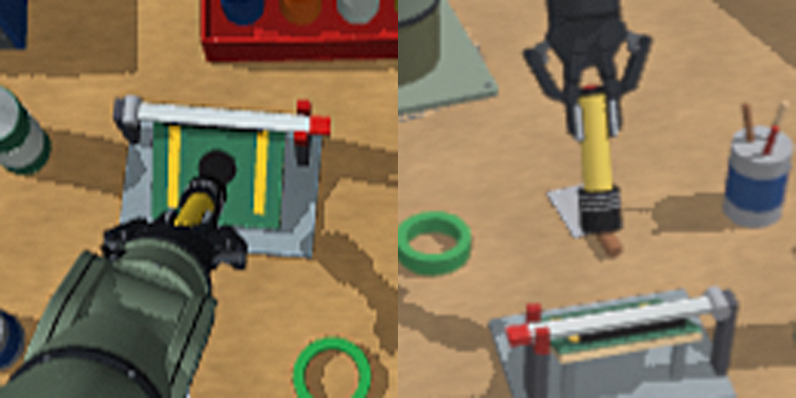

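The bar is still in its catch (top: red tip at (320,125) between prongs). The torch hangs square over the patch, but joint 6 has reached its 0 limit, so it sits about 3 mm off line. I'll back off a few millimetres and correct.

```bash
python3 -c "
from h import *
print(state()['qpos'])"; python3 -m crank '[[[0,0,-0.004,0,0,0,0.02],[-0.001,0,-0.008,0,0,0,0.02],[-0.001,0,-0.008,0,0,0,0.02]]]';python3 -c "
from h import *
n=-.5*ux+.8660254*uz; D=np.c_[.866*ux+.5*uz,-uy,-n]
p=J(0,0,.062)+n*.197
print(go(p,D),state()['qpos'])"
```

```text
[-5.66897107e-01  5.74924548e-01  3.72548028e-01  2.11215744e+00
 -6.97385338e-01  1.95895519e-03 -1.27672070e+00]
time_s: 12.7
tool_pos: [0.5414, 0.0913, 0.2413]
ee_rot: [3.004, -0.156, 0.8]
wrist_force: [0.2, -0.1, -2.4]
width: 0.0288
gripper_force: 69.2
(array([-2. ,  0.1,  8.9]), array([ 0.2,  0.2, -0.1])) [-0.59019146  0.56112555  0.40037399  2.11749181 -0.69725635  0.01782408
 -1.27807747]
```

```bash
python3 -m crank '[[[-0.001,0,0.001,0.2,0.2,0,0.02],[-0.0025,0,0.003,0.2,0.2,0,0.02],[-0.0025,0,0.003,0.2,0.2,0,0.02],[-0.0025,0,0.003,0.2,0.2,0,0.02]]]';python3 -c "
from h import *
n=-.5*ux+.8660254*uz; D=np.c_[.866*ux+.5*uz,-uy,-n]
p=J(0,0,.062)+n*.197
print(go(p,D),state()['qpos'].round(4))"
```

```text
time_s: 13.2
tool_pos: [0.5416, 0.0914, 0.2384]
ee_rot: [3.006, -0.155, 0.803]
wrist_force: [-0.3, -0.9, -1.0]
width: 0.0287
gripper_force: 69.2
(array([-0.8,  0.2,  6.2]), array([ 0. ,  0.1, -0.1])) [-5.7490e-01  5.6380e-01  3.7690e-01  2.1229e+00 -7.2130e-01  8.0000e-04
 -1.2543e+00]
```

```bash
python3 -m crank '[[[0,0,-0.003,0,0,-8,0.02],[0,0,-0.003,0,0,-18,0.02],[0,0,-0.003,0,0,-28,0.02],[0,0,-0.003,0,0,-38,0.02],[0,0,-0.003,0,0,-48,0.02],[0,0,-0.003,0,0,-58,0.02],[0,0,-0.003,0,0,-66,0.02],[0,0,-0.003,0,0,-66,0.02]]]';cat > e.py <<'E'
from h import *
n=-.5*ux+.8660254*uz
P=J(0,0,.062);s=state();Rc=R.from_rotvec(s['ee_rot']).as_matrix();z=Rc[:,2]
p=P+n*.197;turn=np.cross(z,-n)
print("shift mm",(Rc.T@(p-s['tool_pos'])*1000).round(1),"turn deg",np.degrees(Rc.T@turn).round(2),"q",s['qpos'].round(4),"dist",((s['tool_pos']-P)@n*1000-97).round(1))
E
python3 e.py
```

```text
time_s: 14.2
tool_pos: [0.54, 0.0917, 0.241]
ee_rot: [2.401, 1.388, 0.6]
wrist_force: [-0.4, -0.4, -2.4]
width: 0.0283
gripper_force: 69.2
shift mm [-0.5 -0.5  9.2] turn deg [-0.07  0.07  0.  ] q [-0.5803  0.5575  0.3815  2.1241 -0.1473  0.0064 -0.6772] dist 109.2
```

```bash
for i in 1 ; do python3 -m crank '[[[0,0,0,0,0,-10,0.02],[0,0,0,0,0,-20,0.02],[0,0,0,0,0,-30,0.02],[0,0,0,0,0,-40,0.02],[0,0,0,0,0,-50,0.02],[0,0,0,0,0,-60,0.02],[0,0,0,0,0,-70,0.02],[0,0,0,0,0,-80,0.02]]]' >/dev/null; python3 -m crank '[[[0,0,0,0,0,-10,0.02],[0,0,0,0,0,-20,0.02],[0,0,0,0,0,-30,0.02],[0,0,0,0,0,-40,0.02],[0,0,0,0,0,-50,0.02],[0,0,0,0,0,-60,0.02],[0,0,0,0,0,-70,0.02],[0,0,0,0,0,-80,0.02]]]'; done; python3 e.py
```

```text
time_s: 16.2
tool_pos: [0.54, 0.0918, 0.241]
ee_rot: [-0.912, 2.494, -0.31]
wrist_force: [-0.0, -0.3, -1.5]
width: 0.0283
gripper_force: 69.2
shift mm [0.8 0.2 9.3] turn deg [ 0.05 -0.08 -0.  ] q [-0.5599  0.5525  0.3471  2.1248  1.2489  0.0205  0.7225] dist 109.3
```

```bash
python3 -m crank '[[[0,0,0,0,0,-10,0.02],[0,0,0,0,0,-20,0.02],[0,0,0,0,0,-30,0.02],[0,0,0,0,0,-40,0.02],[0,0,0,0,0,-50,0.02],[0,0,0,0,0,-60,0.02],[0,0,0,0,0,-70,0.02],[0,0,0,0,0,-80,0.02]]]'>/dev/null; python3 e.py; python3 -m crank '[[[0,0,0.002,0,0,0,0.02],[0,0,0.005,0,0,0,0.02],[0,0,0.008,0,0,0,0.02],[0,0,0.0095,0,0,0,0.02],[0,0,0.0095,0,0,0,0.02],[0,0,0.0095,0,0,0,0.02]]]'; python3 e.py
```

```text
shift mm [-0.1  0.6  9.2] turn deg [ 0.11  0.05 -0.  ] q [-0.4398  0.5322  0.1465  2.1212  1.4638  0.1375  1.9074] dist 109.2
time_s: 17.95
tool_pos: [0.5447, 0.0911, 0.2328]
ee_rot: [-2.465, 1.423, -0.694]
wrist_force: [0.5, -0.3, -2.7]
width: 0.0287
gripper_force: 69.2
shift mm [-0.2  0.7 -0.2] turn deg [0.1  0.03 0.  ] q [-0.4271  0.5525  0.1355  2.1194  1.6083  0.1391  1.7618] dist 99.8
```

Reached now, with joint 6 at 0.14 rad, clear of its limit. One last check in the images.

```bash
python3 -m crank '[[[0,0.0005,0,0,0,0,0.02],[0,0.0005,0,0,0,0,0.02],[0,0.0005,0,0,0,0,0.02],[0,0.0005,0,0,0,0,0.02]]]';python3 e.py;python3 - <<'E'
from h import *
n=-.5*ux+.8660254*uz;P=J(0,0,.062)
f=grab_frame("scene");g=grab_frame("top")
C=cloud(f).reshape(-1,3);e=C-P;e=np.c_[e@(.866*ux+.5*uz),e@uy,e@n]
for lo in np.arange(.085,.215,.01):
    k=(abs(e[:,0])<.05)&(abs(e[:,1])<.05)&(e[:,2]>lo)&(e[:,2]<lo+.01)
    if k.sum()>5: print(round(lo,3),k.sum(),"xmax",np.percentile(e[k,0],95).round(4),"y",np.percentile(e[k,1],[4,96]).round(3))
save(f,"eS.png",[225,100,395,270],3);save(g,"eT.png",[140,60,310,230],3)
cv2.imwrite("pics/e.png",cv2.resize(np.hstack([cv2.imread("pics/eT.png"),cv2.imread("pics/eS.png")]),None,fx=.78,fy=.78))
for nm,a in(("scene",f),("top",g)):
    o=pickle.load(open(nm+"0.pkl","rb"));
    d=np.abs(a["image"].astype(int)-o["image"]).sum(2)>120
    print(nm,{k:int(d[int(y/1.5)-12:int(y/1.5)+12,int(x/1.5)-12:int(x/1.5)+12].sum()) for k,(x,y) in (dict(green=(570,320),blue=(298,390),paint=(195,393),amber=(587,288),small=(333,298),tape=(374,295),scr=(455,282)) if nm=="scene" else dict(green=(227,208),blue=(490,198),paint=(573,228),amber=(180,265),small=(430,330),tape=(386,330),scr=(303,330))).items()})
E
```

```text
time_s: 18.45
tool_pos: [0.5444, 0.0909, 0.2326]
ee_rot: [-2.467, 1.422, -0.694]
wrist_force: [-0.9, -0.1, -0.9]
width: 0.0286
gripper_force: 69.2
shift mm [-0.2  0.2 -0.2] turn deg [0.09 0.03 0.  ] q [-0.4238  0.5522  0.1304  2.1209  1.6185  0.1421  1.7532] dist 99.8
0.095 27 xmax 0.022 y [-0.017  0.024]
0.105 41 xmax 0.0231 y [-0.017  0.017]
0.115 42 xmax 0.0199 y [-0.018  0.021]
0.125 44 xmax 0.0214 y [-0.018  0.022]
0.135 52 xmax 0.0203 y [-0.017  0.022]
0.145 26 xmax 0.0168 y [-0.01   0.014]
0.155 27 xmax 0.0135 y [-0.009  0.015]
0.165 34 xmax 0.014 y [-0.01   0.017]
0.175 27 xmax 0.0154 y [-0.01   0.013]
0.185 28 xmax 0.016 y [-0.009  0.015]
0.195 43 xmax 0.0235 y [-0.019  0.017]
0.205 55 xmax 0.0276 y [-0.018  0.02 ]
scene {'green': 0, 'blue': 0, 'paint': 0, 'amber': 0, 'small': 2, 'tape': 0, 'scr': 211}
top {'green': 0, 'blue': 0, 'paint': 0, 'amber': 0, 'small': 0, 'tape': 0, 'scr': 535}
```

View pics/e.png

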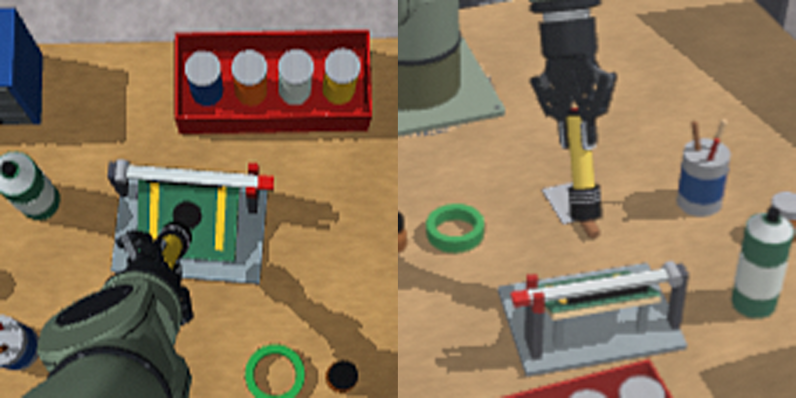

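The torch sits on the patch axis, lens about 100 mm off, square to well under a degree. The bar's red tip (265,182 in the top half) is in the catch. The bystanders look unmoved; the scraper differs only where the arm and torch cover it.

```bash
python3 -c "
from station import sign_off
print(sign_off())"
```

```text
the job is handed in; nothing more can be done
None
```

The job is handed in at about 18.5 s of the 56 s: the bar is down in its catch, and the torch is held steady and square to the filler patch, its lens about 10 cm away; the bystanders look unmoved in the last images, though the scraper was partly hidden behind the arm and torch.

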